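# Check the caddy's corner with the try square

## Task

Somebody is building a small plywood caddy on the breakfast ledge and wants its corner checked. Take the try square from the cork mat, stand it on the caddy's base board with the blade towards the end panel, and press it square-on into the corner, so that the whole stock sits on the board and the whole blade lies on the panel without a gap (the blade stands a little taller than the panel); hold it pressed against both for a second without shoving the caddy along. Then set the square down (do not drop it) upright in the middle of its cork mat, let go, and leave the other things alone.

Things in the scene. Friction and masses are not known exactly. Their poses are not given: they have to be found in the camera images.
- square_center (a point): Try square standing upright on its dark wooden stock: 120 mm long (x), 22 mm thick (y), 40 mm high (z). A bright steel blade, 26 mm wide (x), 3 mm thick (y), rises from the stock's +x end to 115 mm above the underside, outer edge flush with the stock's end face. This point: centre of the stock, 20 mm above its underside. x points along the stock to the blade's end, z up along the blade.
- square_heel (a point): Outer corner of the try square: lower edge of the stock's end under the blade, mid thickness (60 mm along +x and 20 mm below square_center). Axes as square_center.
- square_toe (a point): Other end of the stock's underside, mid thickness (60 mm along -x and 20 mm below square_center). Axes as square_center.
- square_tip (a point): Top of the blade's outer edge (60 mm along +x and 95 mm above square_center, 115 mm above the heel). Axes as square_center.
- square: The try square as a whole; origin at the centre of the stock's underside, axes as square_center. Loose, 0.13 to 0.26 kg, centre of mass about 14 mm towards the blade and 37 mm up. Grip it across its 22 mm thickness on the free part of the stock; the gripper's body must clear the blade.
- caddy_corner (a point): The inner corner to be checked: where the end panel's inner face meets the base board's upper face, at half the board's depth; 18 mm above the ledge. x points out of the caddy through the end panel (the board lies towards -x), y along the corner line, z up.
- caddy: Half-built brown-stained plywood caddy, loose on the ledge, 0.83 kg (slides at 4 to 6 N sideways unless pressed down): base_board, end_panel and a low lip. Origin under the middle of the board, axes as caddy_corner. The lip, 12 mm thick, rises 35 mm above the board along its +y edge (y = 68 to 80 mm); the -y side and the -x end are open. Only the corner at the +x end is built.
- base_board: Base board of the caddy, lying flat: 280 mm (x) x 160 mm (y) x 18 mm thick; fixed to the caddy, same origin and axes; its upper face is 18 mm above the ledge.
- end_panel: End panel of the caddy, 18 mm thick (x) x 160 mm wide (y) x 110 mm high, standing on the board's +x end; fixed to the caddy. Origin: middle of its underside, 131 mm along +x and 18 mm above the caddy's origin; its inner face is 9 mm to -x of it. Its top is 128 mm above the ledge.
- cork_mat: Flat cork mat, fixed, 220 mm (x) x 150 mm (y) x 6 mm thick, where the square stands at first and must come back to. Origin at the centre of its underside.
- kettle: Aluminium kettle, 170 mm across its base (about 235 mm over spout and handle), 200 mm high, black handle with a small red toggle switch; loose; origin under its centre. Bystander.
- rice_bowl: Blue melamine rice bowl, 116 mm across, 58 mm high, loose; origin under its centre. Bystander.
- canister: Frosted glass sugar canister with steel lid, 84 mm across, 118 mm high, loose; origin under its centre. Bystander.
- chopstick_rest: White ceramic chopstick rest, 22 x 60 mm, 13 mm high (18 mm at its ends), fixed; origin under its centre.
- chopstick_a: Steel chopstick, 220 mm long, 6 mm square, leaning on the rest; loose; origin mid length on its lower side. Bystander.
- chopstick_b: The other steel chopstick, same size; loose; origin mid length on its lower side. Bystander.
- spare_panel: Second end panel, not yet fitted, lying flat: 160 x 110 x 18 mm brown-stained plywood, loose; origin under its centre. Bystander.
- glue_bottle: White wood-glue bottle with red nozzle, 54 mm across, 155 mm high, loose; origin under its centre. Bystander.
Mind the look-alikes: they are no part of the job. Leave any turquoise look-alike of the square alone.

How it is judged:
On the way:
1. The held square is pressed into the caddy's corner: no gap over 2.5 mm at heel, blade tip and stock toe, within 5 degrees square-on, at least 1.5 N on both the end panel and the base board, for 0.8 s (x of square_heel in the frame of caddy_corner between -0.0025 and 0.004 m and x of square_tip in the frame of caddy_corner above -0.0025 m and z of square_heel in the frame of caddy_corner between -0.004 and 0.0025 m and z of square_toe in the frame of caddy_corner below 0.0025 m and y of square_heel in the frame of caddy_corner between -0.07 and 0.06 m and angle between the x axis of square_center and the x axis of caddy_corner, either way round below 0.087 rad and contact force between square and end_panel above 1.5 N and contact force between square and base_board above 1.5 N and contact force between the fingers and square above 1 N), for 0.8 s.
At the end, for the whole second after the job is handed in: The square stands upright (within 0.06 rad) and at rest on the cork mat, its middle within 60 mm of the mat's centre, released; the caddy lies within 20 mm of where it was (horizontal distance between square and cork_mat below 0.06 m and height (world z) of each of square_heel, square_toe below 0.01 m and angle between square_center's own z axis and vertical below 0.06 rad and linear speed of square below 0.02 m/s and contact force between the fingers and square below 0.05 N and contact force between square and cork_mat above 0.5 N and distance of each of caddy_corner, caddy from where it was at the start of the episode below 0.02 m); the robot touches nothing.
It fails at once if the caddy is shoved or knocked more than 20 mm (distance of any of caddy_corner, caddy from where it was at the start of the episode above 0.02 m).
It fails at once if the square is dropped (falls faster than 0.6 m/s with no finger on it) (linear speed of square above 0.6 m/s and contact force between the fingers and square below 0.05 N).
It fails at once if a bystander is moved more than 30 mm (distance of any of kettle, rice_bowl, canister, chopstick_a, chopstick_b, spare_panel, glue_bottle from where it was at the start of the episode above 0.03 m).
It also fails if it takes over 67 s, if anything falls off the work surface, if the arm or the gripper's body presses on something with over 40 N, if the wrist force passes 120 N, or if a joint passes its speed limit or range.

## Robot

A 6-joint arm with a two-finger parallel gripper is mounted at the origin on the work surface. World frame = base frame: x ahead of the robot, y to its left, z up, the work surface at z = 0. Lengths are in m, angles in rad, forces in N, time in s.
With the tool pointing down it reaches from about 0.2 to 0.875 m from the base axis. Payload 3.4 kg.
Tool frame: the origin (TCP) lies at the very end of the fingers, on their centre line; the grasp point (between the pads) lies 19 mm behind it; z points along the fingers, y is the direction in which the jaws open and shut (so a half turn about z gives the same grasp; the last joint's range is limited). The gripper opens to 94 mm and grips with 3 to 60 N. Pads are 16 mm wide; open, the fingers measure 119 mm over their backs; the gripper's body (75 mm by 177 mm) begins 78 mm behind the grasp point.
Start: joints at [-1.445, 0.276, 1.505, -0, 1.361, -0.121], TCP at [0.14, -0.558, 0.205] pointing down, gripper open.
Joint ranges: [-2.89, 2.89], [-0.75, 2.08], [0.22, 2.7], [-1.18, 4.32], [0.11, 2.71], [-2.7, 2.7]. Speed limits (rad/s): [2.57, 2.57, 3.14, 3.14, 3.14, 3.14].

## Interface

Orientations are given as a unit quaternion [x, y, z, w].
In Python, from bench import sense, get_image, camera_params, hand_in, regions_of, pinpoint gives the robot as it stands.
- The arm moves only by the tool drive_tool, never from a script. Its argument "moves" is a list that holds one entry, the list of rows, each a list of 7 numbers: the turn, a rotation vector about the tool's x, y, z in rad, then the shift along the tool's x, y, z in mm, then the closure, from 0 (fully open) to 1 (shut). A call has 1 to 12 rows; each row shifts and turns the pose as measured when the row begins, along the tool's axes as they then stand; what a row does not reach is not made up. A row lasts 1/10 s, in which the tool goes at most 50 mm and 8.59 degrees, less where a joint would pass 70% of its speed; a pose out of reach is approached as far as the arm can. A call is refused whole if a number of a shift passes 50 or a number of a turn 0.15, either way. A call with a gripper value outside its range is refused whole. The fingers move at their own pace and stop on an object; the grip force is fixed at half the most. Time passes only in rows, so rows that do not move let the fingers close. It gives the time, the measured TCP pose, the force and the opening at its end, in the units of the state.
- sense(): the state, without advancing time (a new reading comes with each control period).
- get_image(name): name is "scene" or "side" or "wrist"; returns the picture (400x640x3 uint8, red, green, blue); there is no depth.
- camera_params(name): a dict with "vertical_fov" (degrees; the focal length in pixels is half the picture's height over the tangent of half this angle, whatever the lens; pixels are square), "cx", "cy" (the principal point, pixels), "rvec" (rotation vector, rad) and "tvec" (3), from world to camera coordinates, as OpenCV has them. Camera axes: x right, y down, z forward; pixel columns grow to the right and rows downward; lengths in m; the calibration is good to about 2 mm. A picture is of the moment at which its call begins: read the wrist's pose just before it. camera_params takes no time and is no camera call; for the wrist camera it gives the pose at the moment of the call.
- hand_in(): hands the job in, once; it reports no verdict.
Trained networks look in the newest picture that a camera, given by its name, has taken for a name from the list of things; names that differ only in an ending like _2 or _b are one class to them, and where a whole thing is asked for, a point or a joint stands for the part that bears it (a point fixed in the world has none). Each returns a list of dicts, best first, with "score" (0 to 1); they miss things now and then, are a little off and sometimes report something else, mostly with a low value. They report only what shows in the picture. A call takes as long as a camera call. They do not tell look-alikes from the thing itself.
- regions_of(camera, name): "pixels" (400x640 bool, what is visible of it) and "bbox" ([left, top, width, height] in pixels, round what is visible of it).
- pinpoint(camera, name): "location" ([column, row] in pixels: a listed point, or the origin of a listed thing).
The state is a dict: "time": time; "qpos": joint angles; "dq": joint speeds; "effort": joint torques, N m; "position": TCP position; "eef_rot": TCP orientation; "force": force on the tool from outside, world axes, zero at the start; "ft_torque": the same for the moment, N m; "finger_gap": opening from 0.0 (shut) to 1.0 (fully open).
Only numpy, scipy, OpenCV 4.12 (cv2) and the standard library are available. Lean on these libraries where they do the work, as an engineer would, in place of code of your own. Each camera call takes 0.05 s, during which the arm holds its last target.

## Working session

There is one attempt and no reset: what is moved stays moved. The work goes in short steps, Python scripts to look and compute and a tool call to move; the robot and the scene stay as the last step left them, time stands still between calls to the robot, and variables do not carry over. Pictures are saved under pics/ and viewed, and the job is handed in when it is done.

Besides the shell and the picture viewer there is one more tool, called after ">>>" as name([rows], argument=value, ...), one row to a line, values as JSON. drive_tool: Moves the arm, as the interface text tells. Its arguments: {"type":"object","properties":{"moves":{"type":"array"}},"required":["moves"]}

```bash
ls; mkdir -p pics; python3 - <<'E'
from bench import *
import cv2
print(sense())
for n in ["scene","side","wrist"]:
    im=get_image(n); cv2.imwrite(f"pics/{n}0.png",im[:,:,::-1]); print(n,camera_params(n))
E
```

```text
pics
{'time': 0.0, 'qpos': array([-1.44500129e+00,  2.76565818e-01,  1.50610734e+00,  2.97673275e-07,
        1.36068682e+00, -1.20979616e-01]), 'dq': array([ 0.00088358, -0.00061379, -0.00010982, -0.00044329,  0.00181869,
        0.001235  ]), 'effort': array([ 7.61883416e-05, -4.04581225e+01, -2.37226635e+01,  7.02237245e-02,
        3.44620727e-02, -1.41237470e-04]), 'position': array([ 0.14039524, -0.55702047,  0.20463166]), 'eef_rot': array([ 9.92397053e-01,  1.23074402e-01, -1.98206826e-06, -8.83661270e-04]), 'force': array([-0.08169148,  0.52317371,  0.11801548]), 'ft_torque': array([ 0.02578779, -0.01662788,  0.00438548]), 'finger_gap': 0.999379585416069}
scene {'vertical_fov': 46.71641421674707, 'cx': 318.04056966943796, 'cy': 203.26269414723834, 'rvec': array([ 1.10619089,  2.30503117, -1.07893949]), 'tvec': array([ 0.27309745, -0.19947117,  1.6823724 ])}
side {'vertical_fov': 55.77330053948003, 'cx': 324.5023602349503, 'cy': 202.97885636659112, 'rvec': array([ 0.20481162, -2.64034997,  1.48179949]), 'tvec': array([0.504837  , 0.10494867, 1.0476331 ])}
wrist {'vertical_fov': 67.4634148235137, 'cx': 316.4359696818664, 'cy': 199.86853872200035, 'rvec': array([-2.31895925,  1.80636659,  0.2263595 ]), 'tvec': array([-0.57452735, -0.02688966,  0.39139551])}
```

View pics/scene0.png

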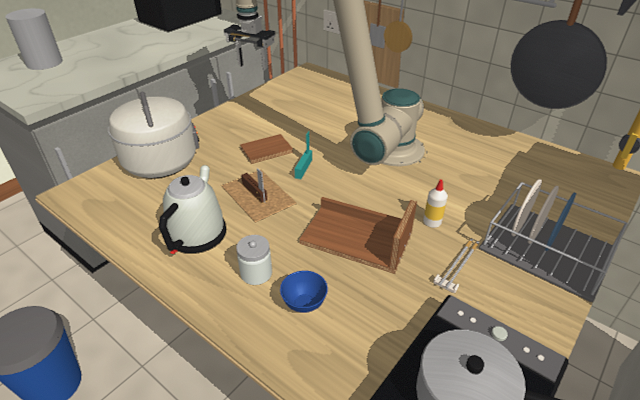

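View pics/side0.png

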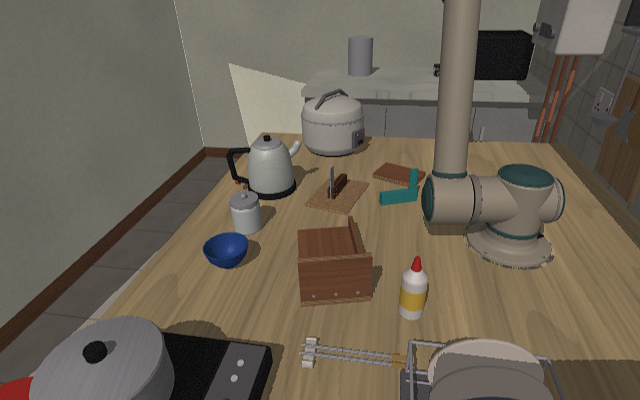

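View pics/wrist0.png

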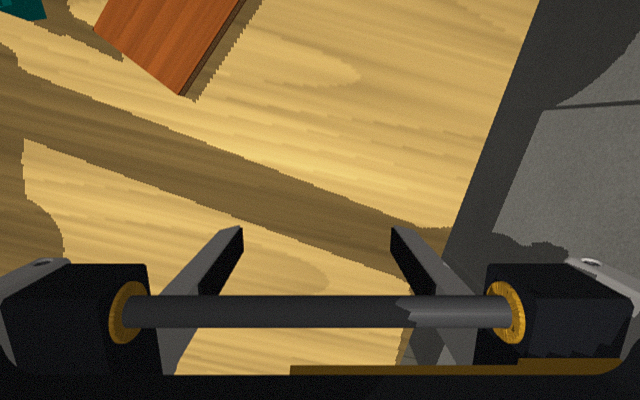

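The real square (dark stock, steel blade) is at scene (255,188) and side (337,184). The turquoise look-alike is at scene (303,160) and side (400,193). The spare panel at scene (265,148) resembles the caddy's end panel at (402,235). I'll triangulate next.

```bash
cat > h.py <<'E'
import numpy as np, cv2
from bench import *
from scipy.optimize import least_squares
from scipy.spatial.transform import Rotation as R
def cam(n,p=None):
    p=p or camera_params(n); f=200/np.tan(np.radians(p['vertical_fov']/2))
    K=np.array([[f,0,p['cx']],[0,f,p['cy']],[0,0,1]]); 
    return K,np.array(p['rvec']),np.array(p['tvec'])
def proj(c,X):
    K,r,t=c; return cv2.projectPoints(np.atleast_2d(np.array(X,float)),r,t,K,None)[0][:,0]
def ray(c,uv):
    K,r,t=c; Rm=cv2.Rodrigues(r)[0]; d=Rm.T@np.linalg.solve(K,[uv[0],uv[1],1.]); return -Rm.T@t,d/np.linalg.norm(d)
def onz(c,uv,z):
    o,d=ray(c,uv); return o+d*(z-o[2])/d[2]
def tri(c1,u1,c2,u2):
    g=least_squares(lambda X:np.r_[proj(c1,X)[0]-u1,proj(c2,X)[0]-u2],[.4,0,.05]); return g.x,np.abs(g.fun).max()
E
python3 - <<'E'
from h import *
S=cam("scene");D=cam("side")
get_image("scene");get_image("side")
for n in ["square_center","square_heel","square_toe","square_tip","caddy_corner","caddy","end_panel","cork_mat","kettle","canister","rice_bowl","glue_bottle","spare_panel"]:
    a=pinpoint("scene",n);b=pinpoint("side",n)
    print(n,[(np.round(q['location']),round(q['score'],2)) for q in a],[(np.round(q['location']),round(q['score'],2)) for q in b])
    if a and b:
        for i in a[:2]:
            for j in b[:2]:
                x,e=tri(S,i['location'],D,j['location'])
                if e<6: print('   ',x.round(4),e.round(2))
E
```

```text
square_center [(array([302., 162.]), 0.83), (array([255., 183.]), 0.6)] [(array([336., 185.]), 0.86), (array([399., 195.]), 0.58)]
    [ 0.2965 -0.1808  0.0216] 0.19
    [ 0.5029 -0.1988  0.0399] 1.42
square_heel [(array([264., 204.]), 0.65), (array([310., 161.]), 0.64)] [(array([415., 200.]), 0.87), (array([327., 199.]), 0.73)]
    [ 0.528  -0.1404  0.0095] 0.68
    [ 0.2431 -0.192  -0.0028] 1.2
square_toe [(array([244., 185.]), 0.86), (array([299., 176.]), 0.86)] [(array([382., 203.]), 0.82), (array([345., 183.]), 0.79)]
    [ 0.3517 -0.4357 -0.1661] 0.25
    [ 0.4862 -0.2739 -0.0013] 1.68
    [ 0.3484 -0.1513  0.0067] 0.05
    [ 0.4582 -0.0539  0.1204] 1.38
square_tip [(array([263., 174.]), 0.65), (array([305., 134.]), 0.64), (array([458., 264.]), 0.15)] [(array([420., 166.]), 0.94), (array([328., 169.]), 0.74)]
    [ 0.5213 -0.1385  0.1223] 0.81
    [ 0.2398 -0.2141  0.1034] 2.98
caddy_corner [(array([262., 171.]), 0.74)] [(array([335., 290.]), 0.72)]
caddy [(array([356., 241.]), 0.66)] [(array([328., 265.]), 0.72)]
    [ 0.475   0.1691 -0.0007] 0.03
end_panel [(array([403., 249.]), 0.88)] [(array([336., 298.]), 0.97)]
    [0.4347 0.2964 0.0153] 0.39
cork_mat [(array([257., 193.]), 0.56)] [(array([335., 195.]), 0.66)]
    [ 0.5073 -0.1877  0.0075] 1.54
kettle [(array([199., 234.]), 0.61)] [(array([271., 188.]), 0.92), (array([330., 263.]), 0.6)]
    [ 0.7377 -0.1989  0.0041] 0.54
canister [(array([254., 271.]), 0.89)] [(array([252., 228.]), 0.59)]
    [ 0.7341  0.0186 -0.0091] 0.36
rice_bowl [(array([303., 303.]), 0.95), (array([464., 265.]), 0.66)] [(array([228., 264.]), 0.66)]
    [ 0.737   0.1947 -0.0025] 0.87
glue_bottle [(array([435., 221.]), 0.67), (array([458., 260.]), 0.47)] [(array([410., 310.]), 0.75)]
    [0.2705 0.3072 0.0124] 1.12
spare_panel [(array([264., 150.]), 0.82), (array([267., 202.]), 0.5)] [(array([335., 291.]), 0.62), (array([396., 175.]), 0.59)]
    [ 0.3051 -0.3549  0.0047] 0.14
```

```bash
python3 - <<'E'
import cv2
a=cv2.imread("pics/scene0.png");b=cv2.imread("pics/side0.png")
cv2.imwrite("pics/c1.png",cv2.resize(a[130:280,215:425],None,fx=3.7,fy=3.7,interpolation=2))
cv2.imwrite("pics/c2.png",cv2.resize(b[150:310,280:440],None,fx=3.7,fy=3.7,interpolation=2))
E
```

```text
(no output)
```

View pics/c1.png

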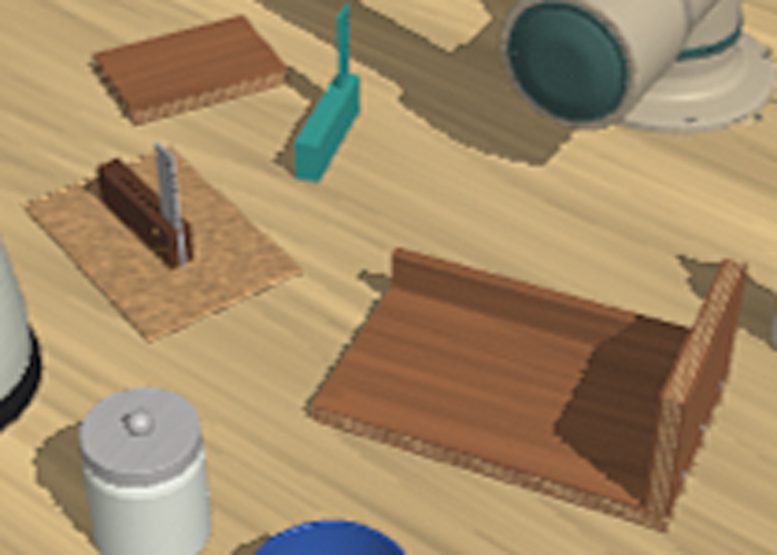

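View pics/c2.png

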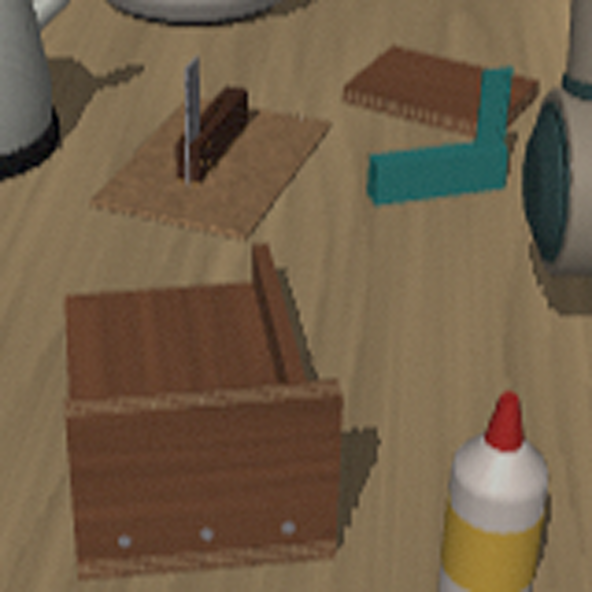

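```bash
python3 - <<'E'
from h import *
s=sense();K,r,t=cam("wrist");Rm=cv2.Rodrigues(r)[0]
T=R.from_quat(s['eef_rot']);c=-Rm.T@t
print("cam in tool",T.inv().apply(c-s['position']).round(3),"axes in tool\n",(T.inv().as_matrix()@Rm.T).round(3))
print(T.as_matrix().round(3))
# fit square & caddy coarse from clicks
S=cam("scene");D=cam("side")
o1=np.array([215,130]);o2=np.array([280,150])
def fit(model,cl1,cl2,x0):
    def f(p):
        Rz=R.from_euler('z',p[2]).as_matrix()
        X=lambda k:Rz@np.array(model[k])+[p[0],p[1],p[3] if len(p)>3 else 0]
        return np.concatenate([proj(S,X(k))[0]-(np.array(v)/3.7+o1) for k,v in cl1.items()]+[proj(D,X(k))[0]-(np.array(v)/3.7+o2) for k,v in cl2.items()])
    g=least_squares(f,x0,loss='soft_l1');print(g.x.round(4),np.degrees(g.x[2]).round(2),f(g.x).round(1))
cad={'A':(-.14,-.08,.018),'B':(-.14,.08,.053),'C':(.14,-.08,.128),'D':(.14,.08,.128),'E':(.14,-.08,0),'F':(.14,.08,0),'G':(.122,-.08,.128),'L':(-.14,.068,.053)}
fit(cad,{'A':(312,410),'D':(745,265),'E':(665,530),'G':(664,390),'B':(398,249)},{'A':(67,298),'C':(68,413),'D':(340,392),'E':(79,576),'F':(337,553)},[.475,.169,1.87])
mat={1:(.11,.075,.006),2:(.11,-.075,.006),3:(-.11,.075,.006),4:(-.11,-.075,.006)}
# scene: left(25,205) top(165,145) right(300,270) bottom(150,337); side: left(93,203) bottom(245,235) right(330,123)
for a in (0,np.pi/2): 
  import itertools
  fit(mat,{1:(300,270),2:(150,337),4:(25,205),3:(165,145)} ,{1:(245,235),2:(93,203),3:(330,123)},[.507,-.188,1.2])
  break
sq={'h':(.06,0,0),'t':(-.06,0,.04),'tip':(.06,0,.115),'tip2':(.034,0,.115)}
fit(sq,{'h':(181,266),'t':(108,172)},{'h':(189,182),'t':(235,97),'tip':(192,62)},[.507,-.2,1.27,.006])
E
```

```text
cam in tool [ 0.07  0.   -0.18] axes in tool
 [[ 0.    -0.97  -0.245]
 [ 1.     0.    -0.   ]
 [ 0.001 -0.245  0.97 ]]
[[ 0.97   0.244  0.   ]
 [ 0.244 -0.97  -0.   ]
 [ 0.     0.    -1.   ]]
[0.4701 0.1636 1.8368] 105.24 [-0.6 -2.2  0.  -1.4 -0.  -0.2 -1.4  0.7 -1.3 -1.3 -1.2 -0.8 -0.4  1.9
  1.2  1.3  0.2  1.2 -0.1  1.1]
[ 0.4996 -0.1944  1.3167] 75.44 [ 0.9 -1.  -0.3  0.3 -1.2 -0.4  0.6 -0.3  0.3  0.6 -1.6 -0.1 -0.  -0.4]
[ 0.5016 -0.2092  1.3364  0.003 ] 76.57 [ 0.5  0.1 -0.9 -2.8  0.2  1.1  0.5 -2.1 -1.3  2.3]
```

```bash
cat >> h.py <<'E'
def plan(pos,yaw,clo=0,n=None,vmax=45,tilt=True):
    """rows from the present pose to pos with tool z down, tool x at yaw (deg)"""
    s=sense(); p=np.array(s['position']);T=R.from_quat(s['eef_rot'])
    G=R.from_matrix(np.array([[np.cos(np.radians(yaw)),np.sin(np.radians(yaw)),0],[np.sin(np.radians(yaw)),-np.cos(np.radians(yaw)),0],[0,0,-1]]).T)
    pos=np.array(pos); m=n or int(max(np.ceil(np.linalg.norm(pos-p)*1000/vmax),np.ceil((T.inv()*G).magnitude()/.12),1)); rows=[]
    for i in range(m):
        k=m-i; dp=T.inv().apply(pos-p)*1000/k; dr=(T.inv()*G).as_rotvec()/k
        dp=dp.round(1);dr=dr.round(3)
        rows.append([*[float(v) for v in dr],*[float(v) for v in dp],clo])
        p=p+T.apply(dp/1000);T=T*R.from_rotvec(dr)
    print(m);print(rows)
E
python3 - <<'E'
from h import *
plan([.498,-.224,.25],75)
E
```

```text
11
[[0.0, 0.0, -0.097, 38.9, -21.5, -4.0, 0], [0.0, 0.0, -0.097, 40.8, -17.6, -4.1, 0], [0.0, 0.0, -0.096, 42.3, -13.6, -4.0, 0], [0.0, 0.0, -0.097, 43.5, -9.4, -4.1, 0], [0.0, 0.0, -0.096, 44.2, -5.2, -4.0, 0], [0.0, 0.0, -0.097, 44.4, -0.9, -4.1, 0], [0.0, 0.0, -0.096, 44.3, 3.4, -4.0, 0], [0.0, 0.0, -0.097, 43.8, 7.6, -4.1, 0], [0.0, 0.0, -0.096, 42.9, 11.8, -4.0, 0], [0.0, 0.0, -0.097, 41.5, 15.9, -4.1, 0], [0.0, 0.0, -0.096, 39.8, 19.8, -4.0, 0]]
```

>>> drive_tool([
  [[0,0,-0.097,38.9,-21.5,-4,0],[0,0,-0.097,40.8,-17.6,-4,0],[0,0,-0.096,42.3,-13.6,-4,0],[0,0,-0.097,43.5,-9.4,-4,0],[0,0,-0.096,44.2,-5.2,-4,0],[0,0,-0.097,44.4,-0.9,-4,0],[0,0,-0.096,44.3,3.4,-4,0],[0,0,-0.097,43.8,7.6,-4,0],[0,0,-0.096,42.9,11.8,-4,0],[0,0,-0.097,41.5,15.9,-4,0],[0,0,-0.096,39.8,19.8,-4,0]],
])

```text
time: 2.65
position: [0.502, -0.2116, 0.2502]
eef_rot: [0.784, 0.621, -0.001, 0.003]
force: [-0.2, -0.3, -0.1]
finger_gap: 1.001
```

```bash
python3 - <<'E'
from h import *
s=sense();print(s['time'],s['position'],R.from_quat(s['eef_rot']).as_matrix().round(3).tolist(),s['qpos'].round(2),s['force'])
c=cam("wrist");cv2.imwrite("pics/w1.png",get_image("wrist")[:,:,::-1])
for n,z in [("square_heel",.006),("square_toe",.006),("square_tip",.121),("square_center",.026),("cork_mat",0)]:
    print(n,[(q['location'],q['score'],onz(c,q['location'],z).round(4)) for q in pinpoint("wrist",n)])
plan([.498,-.224,.25],75)
E
```

```text
2.65 [ 0.50197396 -0.21161924  0.25015542] [[0.228, 0.974, 0.002], [0.974, -0.228, -0.005], [-0.004, 0.003, -1.0]] [-0.52  0.21  1.49 -0.    1.44 -0.29] [-0.19128574 -0.28483287 -0.13846479]
square_heel [([149.4, 204.6], 0.8, array([ 0.2536, -0.1996,  0.006 ])), ([318.2, 129.1], 0.67, array([ 0.5187, -0.1512,  0.006 ]))]
square_toe [([207.5, 160.4], 0.85, array([ 0.3568, -0.1575,  0.006 ])), ([318.1, 131.5], 0.19, array([ 0.5178, -0.1543,  0.006 ]))]
square_tip [([87.8, 232.1], 0.89, array([ 0.2483, -0.198 ,  0.121 ])), ([317.4, 133.4], 0.65, array([ 0.5164, -0.1527,  0.121 ]))]
square_center [([316.0, 174.4], 0.73, array([ 0.502 , -0.2087,  0.026 ])), ([166.9, 187.5], 0.61, array([ 0.2983, -0.1795,  0.026 ])), ([313.0, 165.1], 0.59, array([ 0.501 , -0.1954,  0.026 ]))]
cork_mat [([311.3, 164.8], 0.84, array([ 0.4977, -0.1978,  0.    ]))]
1
[[0.002, 0.004, 0.026, -10.4, 0.5, -0.4, 0]]
```

View pics/w1.png

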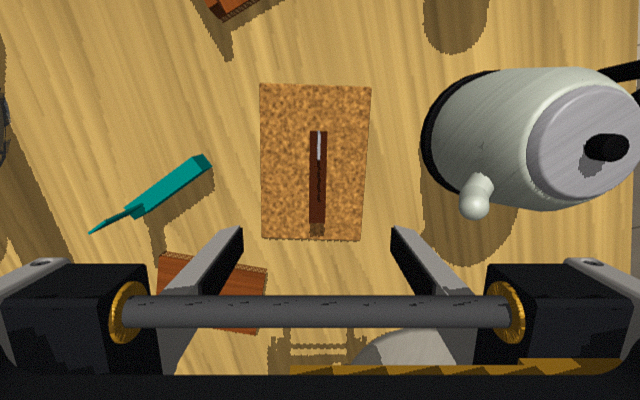

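The wrist view shows the dark stock on the mat (cols 309–327, rows 131–235) with the bright blade at (319,145). The turquoise one is at (150,195), well clear. I'll zoom in to get the exact edges.

```bash
python3 - <<'E'
from h import *
a=cv2.imread("pics/w1.png");cv2.imwrite("pics/w1c.png",cv2.resize(a[75:250,250:380],None,fx=3.4,fy=3.4,interpolation=2))
E
```

```text
(no output)
```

View pics/w1c.png

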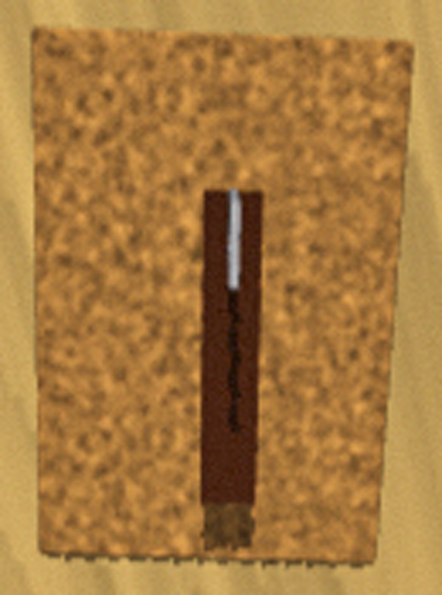

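```bash
python3 - <<'E'
from h import *
s=sense();c=cam("wrist")
w=lambda u,z:onz(c,np.array(u)/3.4+[250,75],z)
q=[w(u,.046) for u in [(205,190),(263,190),(202,503),(254,503)]]
for x in q: print(x.round(4))
h=(q[0]+q[1])/2;t=(q[2]+q[3])/2;d=h-t
print("len",np.linalg.norm(d),"yaw",np.degrees(np.arctan2(d[1],d[0])),"ctr",(h+t)/2)
m=[w(u,.006) for u in [(33,30),(412,44),(40,555),(378,565)]]
print([x.round(3) for x in m],"mat",np.mean(m,0)); d=m[0]+m[1]-m[2]-m[3];print(np.degrees(np.arctan2(d[1],d[0])))
E
```

```text
[ 0.5063 -0.1525  0.046 ]
[ 0.527  -0.1574  0.046 ]
[ 0.4763 -0.2697  0.046 ]
[ 0.4964 -0.2745  0.046 ]
len 0.12101306512063986 yaw 75.48584789611674 ctr [ 0.50152936 -0.21352033  0.046     ]
[array([ 0.455, -0.079,  0.006]), array([ 0.598, -0.118,  0.006]), array([ 0.397, -0.289,  0.006]), array([ 0.542, -0.329,  0.006])] mat [ 0.49758943 -0.20384776  0.006     ]
74.87394668043194
```

```bash
python3 - <<'E'
from h import *
plan([.497,-.231,.12],75.5,n=4)
E
```

```text
4
[[0.0, 0.001, 0.004, -4.2, 0.2, 32.4, 0], [0.001, 0.001, 0.004, -4.2, 0.3, 32.4, 0], [0.0, 0.001, 0.005, -4.3, 0.3, 32.4, 0], [0.001, 0.001, 0.004, -4.3, 0.3, 32.4, 0]]
```

>>> drive_tool([
  [[0,0.001,0.004,-4.2,0.2,32.4,0],[0.001,0.001,0.004,-4.2,0.3,32.4,0],[0,0.001,0.005,-4.3,0.3,32.4,0],[0.001,0.001,0.004,-4.3,0.3,32.4,0]],
])

```text
time: 3.35
position: [0.4964, -0.2396, 0.1222]
eef_rot: [0.794, 0.608, 0.001, 0.007]
force: [-0.2, -0.6, -0.3]
finger_gap: 0.998
```

```bash
python3 - <<'E'
from h import *
s=sense();print(s['position'],R.from_quat(s['eef_rot']).as_matrix().round(3).tolist())
cv2.imwrite("pics/w2.png",get_image("wrist")[:,:,::-1])
plan([.497,-.231,.013],75.5,n=5)
E
```

```text
[ 0.49644898 -0.23961092  0.12217269] [[0.262, 0.965, 0.01], [0.965, -0.261, -0.009], [-0.006, 0.012, -1.0]]
5
[[0.0, 0.001, -0.002, 1.7, 0.4, 20.7, 0], [0.001, 0.001, -0.003, 1.7, 0.4, 20.8, 0], [0.0, 0.001, -0.002, 1.7, 0.4, 20.7, 0], [0.001, 0.0, -0.003, 1.7, 0.4, 20.8, 0], [0.0, 0.001, -0.002, 1.7, 0.4, 20.7, 0]]
```

View pics/w2.png

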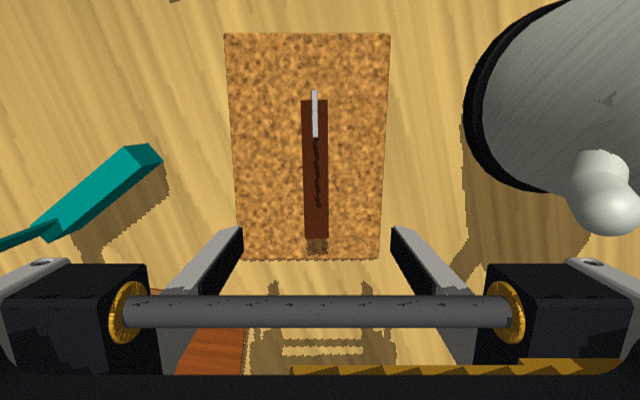

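```bash
python3 - <<'E'
from h import *
print(tri(cam("scene"),[205,172],cam("side"),[296,147]))
s=sense();print(s['position'],R.from_quat(s['eef_rot']).as_matrix().round(3).tolist())
E
```

```text
(array([ 0.64688457, -0.24214482,  0.1503167 ]), np.float64(0.41427536092831474))
[ 0.49278413 -0.23843478  0.11672849] [[0.262, 0.965, 0.001], [0.965, -0.262, -0.004], [-0.004, 0.002, -1.0]]
```

```bash
python3 - <<'E'
from h import *
plan([.497,-.231,.013],75.5,n=6)
E
```

```text
6
[[0.0, 0.001, -0.002, 1.4, 0.3, 17.3, 0], [0.0, 0.001, -0.002, 1.4, 0.3, 17.3, 0], [0.001, 0.0, -0.002, 1.4, 0.3, 17.3, 0], [0.0, 0.001, -0.002, 1.4, 0.4, 17.3, 0], [0.001, 0.0, -0.002, 1.4, 0.3, 17.3, 0], [0.0, 0.001, -0.002, 1.5, 0.4, 17.2, 0]]
```

>>> drive_tool([
  [[0,0.001,-0.002,1.4,0.3,17.3,0],[0,0.001,-0.002,1.4,0.3,17.3,0],[0,0,-0.002,1.4,0.3,17.3,0],[0,0.001,-0.002,1.4,0.4,17.3,0],[0,0,-0.002,1.4,0.3,13,0],[0,0,0,0,0,2,0],[0,0,0,0,0,0,0]],
])

```text
time: 4.1
position: [0.4893, -0.2414, 0.0324]
eef_rot: [0.797, 0.604, -0.001, 0.0]
force: [0.2, 0.6, 0.6]
finger_gap: 0.999
```

```bash
python3 - <<'E'
from h import *
cv2.imwrite("pics/w3.png",get_image("wrist")[:,:,::-1])
s=sense();print(s['position'],R.from_quat(s['eef_rot']).as_matrix().round(3).tolist())
plan([.497,-.231,.013],75.5,n=1)
E
```

```text
[ 0.48945535 -0.24140649  0.03258174] [[0.271, 0.963, -0.001], [0.963, -0.271, -0.002], [-0.002, -0.001, -1.0]]
1
[[-0.001, 0.002, -0.021, 12.1, 4.5, 19.6, 0]]
```

View pics/w3.png

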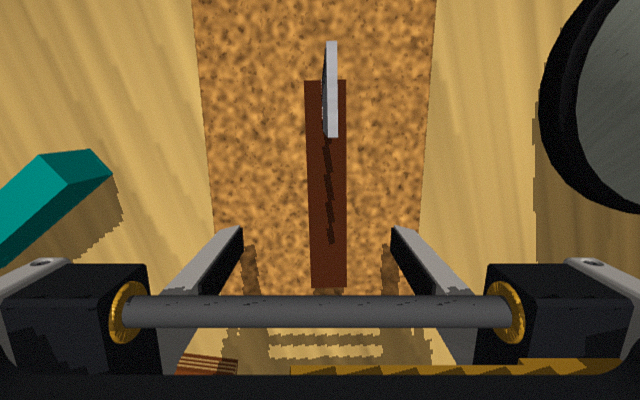

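>>> drive_tool([
  [[0,0.001,-0.01,7,2.5,10,0],[0,0.001,-0.01,7,2.5,9,0],[0,0,0,2,0.5,2,0],[0,0,0,0,0,0,0]],
])

```text
time: 4.55
position: [0.501, -0.2276, 0.0122]
eef_rot: [0.791, 0.612, 0.001, 0.002]
force: [0.9, 0.1, -1.2]
finger_gap: 0.996
```

```bash
python3 - <<'E'
from h import *
s=sense();print(s['position'],R.from_quat(s['eef_rot']).as_matrix().round(3).tolist())
plan([.497,-.231,.013],75.5,n=1)
E
```

```text
[ 0.50099374 -0.2276037   0.01219745] [[0.251, 0.968, 0.003], [0.968, -0.251, -0.002], [-0.001, 0.004, -1.0]]
1
[[0.004, 0.001, -0.001, -4.3, -3.0, -0.8, 0]]
```

Slightly past the target, so I'll correct and then close the fingers.

>>> drive_tool([
  [[0.003,0.001,0,-5,-2.5,-0.5,0],[0,0,0,0,0,0,0]],
])

```text
time: 4.75
position: [0.4973, -0.2316, 0.0127]
eef_rot: [0.79, 0.613, 0.0, 0.0]
force: [1.0, 0.1, -0.8]
finger_gap: 1.0
```

>>> drive_tool([
  [[0,0,0,0,0,0,1],[0,0,0,0,0,0,1],[0,0,0,0,0,0,1],[0,0,0,0,0,0,1],[0,0,0,0,0,0,1],[0,0,0,0,0,0,1],[0,0,0,0,0,0,1]],
])

```text
time: 5.45
position: [0.4975, -0.2324, 0.0134]
eef_rot: [0.791, 0.612, 0.0, 0.001]
force: [0.9, 0.7, -0.0]
finger_gap: 0.442
```

```bash
python3 - <<'E'
from h import *
s=sense();print(s['position'],R.from_quat(s['eef_rot']).as_matrix().round(3).tolist(),s['finger_gap']*94,s['force'])
E
```

```text
[ 0.49745887 -0.2323773   0.01339108] [[0.251, 0.968, 0.001], [0.968, -0.251, -0.001], [-0.0, 0.001, -1.0]] 41.50744873319141 [ 0.90163758  0.67426976 -0.00830635]
```

>>> drive_tool([
  [[0,0,0,0,0,0,1],[0,0,0,0,0,0,1],[0,0,0,0,0,0,1],[0,0,0,0,0,0,1],[0,0,0,0,0,0,1],[0,0,0,0,0,0,1]],
])

```text
time: 6.05
position: [0.4976, -0.2324, 0.0134]
eef_rot: [0.791, 0.612, 0.0, 0.001]
force: [0.2, -0.7, 0.2]
finger_gap: 0.237
```

>>> drive_tool([
  [[0,0,0,0,0,-15,1],[0,0,0,0,0,-20,1],[0,0,0,0,0,-30,1],[0,0,0,0,0,-30,1],[0,0,0,0,0,-15,1],[0,0,0,0,0,0,1]],
])

```text
time: 6.65
position: [0.4949, -0.2309, 0.1243]
eef_rot: [0.791, 0.612, -0.001, -0.003]
force: [1.0, -0.2, -1.9]
finger_gap: 0.229
```

```bash
python3 - <<'E'
from h import *
cv2.imwrite("pics/w4.png",get_image("wrist")[:,:,::-1])
a=get_image("side")[:,:,::-1]
cv2.imwrite("pics/s4.png",cv2.resize(a[80:260,260:460],None,fx=3.3,fy=3.3,interpolation=2))
s=sense();print(s['position'],R.from_quat(s['eef_rot']).as_matrix().round(3).tolist(),s['force'],s['ft_torque'],s['finger_gap'])
E
```

```text
[ 0.49361264 -0.23017058  0.12219279] [[0.25, 0.968, -0.009], [0.968, -0.25, 0.005], [0.003, -0.01, -1.0]] [-0.00314213  0.2238317  -2.05531603] [-0.0912247  -0.05059583 -0.01695517] 0.23241434509331227
```

View pics/w4.png

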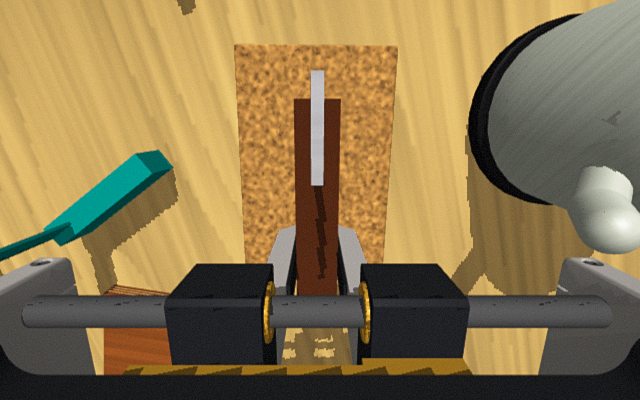

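View pics/s4.png

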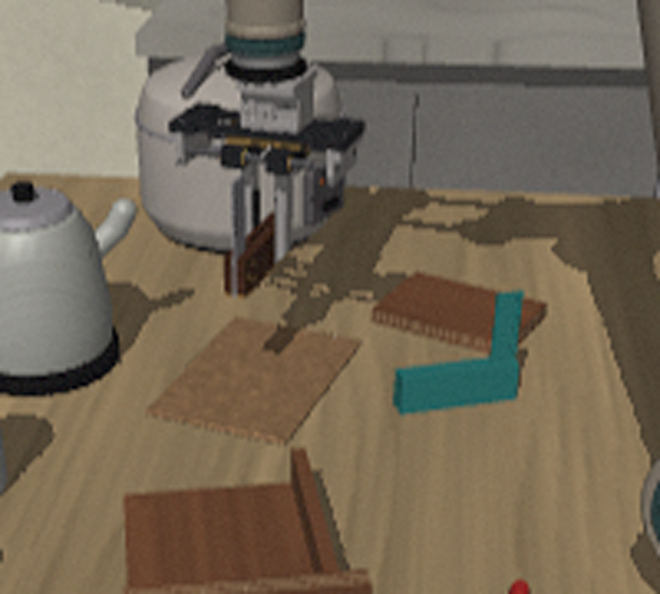

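```bash
python3 - <<'E'
from h import *
plan([.4795,.13,.125],105.2,1,n=11)
E
```

```text
11
[[-0.001, -0.0, -0.047, 31.4, -9.4, -0.1, 1], [-0.001, -0.001, -0.047, 31.8, -8.0, -0.1, 1], [-0.001, -0.0, -0.047, 32.1, -6.5, -0.1, 1], [-0.001, -0.001, -0.047, 32.4, -4.9, -0.1, 1], [-0.001, -0.0, -0.047, 32.6, -3.4, -0.2, 1], [-0.001, -0.001, -0.047, 32.7, -1.9, -0.2, 1], [-0.001, -0.0, -0.047, 32.8, -0.3, -0.2, 1], [-0.001, -0.001, -0.047, 32.7, 1.2, -0.2, 1], [-0.0, -0.0, -0.047, 32.7, 2.7, -0.2, 1], [-0.001, -0.001, -0.048, 32.5, 4.3, -0.2, 1], [-0.0, -0.0, -0.047, 32.2, 5.9, -0.2, 1]]
```

>>> drive_tool([
  [[-0.001,0,-0.047,31.4,-9.4,-0.1,1],[-0.001,-0.001,-0.047,31.8,-8,-0.1,1],[-0.001,0,-0.047,32.1,-6.5,-0.1,1],[-0.001,-0.001,-0.047,32.4,-4.9,-0.1,1],[-0.001,0,-0.047,32.6,-3.4,-0.2,1],[-0.001,-0.001,-0.047,32.7,-1.9,-0.2,1],[-0.001,0,-0.047,32.8,-0.3,-0.2,1],[-0.001,-0.001,-0.047,32.7,1.2,-0.2,1],[0,0,-0.047,32.7,2.7,-0.2,1],[-0.001,-0.001,-0.048,28,4.3,-0.2,1],[0,0,-0.047,12,5.9,-0.2,1]],
])

```text
time: 7.85
position: [0.4696, 0.1172, 0.1075]
eef_rot: [0.601, 0.799, -0.008, -0.014]
force: [-0.3, -0.8, -1.5]
finger_gap: 0.23
```

```bash
python3 - <<'E'
from h import *
get_image("scene")
s=sense();print(s['position'],R.from_quat(s['eef_rot']).as_matrix().round(3).tolist(),s['force'],s['ft_torque'],s['finger_gap'],s['qpos'])
np.savez("w5.npz",**{k:v for k,v in camera_params("wrist").items()})
cv2.imwrite("pics/w5.png",get_image("wrist")[:,:,::-1])
E
```

```text
[0.47068198 0.1181749  0.1075106 ] [[-0.278, 0.96, -0.031], [0.961, 0.278, 0.006], [0.014, -0.029, -0.999]] [ 0.5354141   2.83705734 -1.42474138] [ 0.01393769 -0.15642879  0.01781306] 0.22958808754705445 [ 0.09540887  0.23788241  1.82188385  0.00970799  1.11251709 -0.19070435]
```

View pics/w5.png

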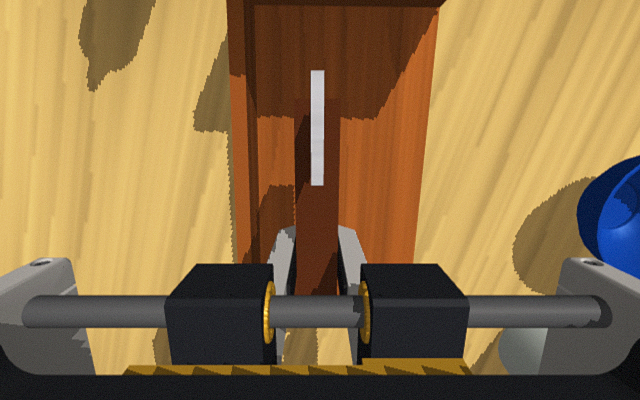

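```bash
python3 - <<'E'
from h import *
p=dict(np.load("w5.npz"));p['vertical_fov']=float(p['vertical_fov']);p['cx']=float(p['cx']);p['cy']=float(p['cy'])
c=cam("wrist",p)
cad={'A':(-.14,-.08,.018),'A0':(.122,-.08,.018),'Li':(-.14,.068,.018),'Li1':(.122,.068,.018),'C':(.122,-.08,.128),'D':(.122,.08,.128),'Lt0':(-.14,.068,.053),'Lt1':(.122,.068,.053),'Lo1':(.122,.08,.053),'Lo0':(-.14,.08,.053)}
Rz=R.from_euler('z',1.8368)
for k,v in cad.items(): print(k,proj(c,Rz.apply(v)+[.4701,.1636,0])[0].round(0))
im=cv2.imread("pics/w5.png")
for k1,k2 in [('A','A0'),('Li','Li1'),('A0','Li1'),('C','D'),('Lt0','Lt1'),('Lo0','Lo1')]:
    a,b=[proj(c,Rz.apply(cad[k])+[.4701,.1636,0])[0] for k in(k1,k2)]
    cv2.line(im,tuple(int(v) for v in a.round()),tuple(int(v) for v in b.round()),(0,255,0),1)
cv2.imwrite("pics/w5l.png",cv2.resize(im[:280,180:480],None,fx=2.1,fy=2.1))
E
```

```text
A [410. 299.]
A0 [439.   4.]
Li [262. 295.]
Li1 [254.   3.]
C [532. -97.]
D [172. -97.]
Lt0 [255. 316.]
Lt1 [243. -18.]
Lo1 [225. -18.]
Lo0 [241. 315.]
```

View pics/w5l.png

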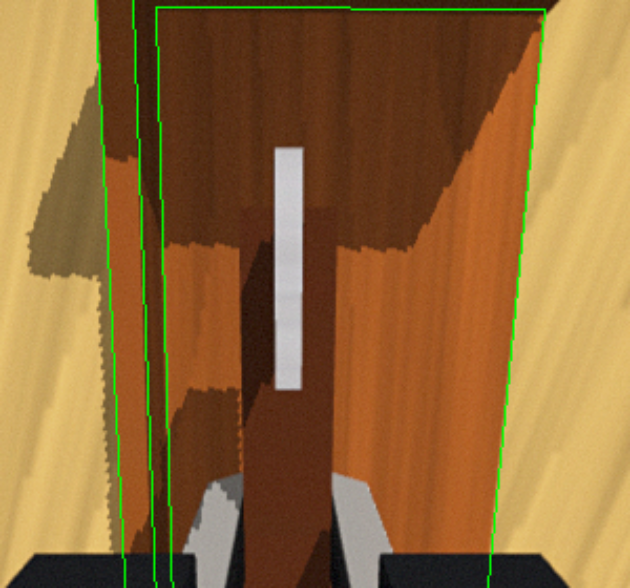

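```bash
python3 - <<'E'
from h import *
plan([.4689,.1868,.045],105.2,1,n=6)
E
```

```text
6
[[-0.005, -0.002, 0.002, 11.3, 3.2, 10.5, 1], [-0.005, -0.002, 0.002, 11.3, 3.1, 10.5, 1], [-0.005, -0.002, 0.002, 11.3, 3.0, 10.5, 1], [-0.005, -0.002, 0.003, 11.3, 3.0, 10.5, 1], [-0.004, -0.002, 0.002, 11.4, 2.9, 10.5, 1], [-0.005, -0.002, 0.003, 11.4, 2.8, 10.5, 1]]
```

>>> drive_tool([
  [[-0.005,-0.002,0.002,11.3,3.2,10.5,1],[-0.005,-0.002,0.002,11.3,3.1,10.5,1],[-0.005,-0.002,0.002,11.3,3,10.5,1],[-0.005,-0.002,0.003,11.3,3,10.5,1],[-0.004,-0.002,0.002,11.4,2.9,8,1],[-0.005,-0.002,0.003,5,2,3,1],[0,0,0,0,0,0,1]],
])

```text
time: 8.65
position: [0.4721, 0.1731, 0.0499]
eef_rot: [0.611, 0.791, -0.003, 0.002]
force: [-0.0, -0.9, -2.0]
finger_gap: 0.232
```

```bash
python3 - <<'E'
from h import *
plan([.4689,.1868,.035],105.2,1,n=3)
s=sense();print(s['position'],R.from_quat(s['eef_rot']).as_matrix().round(3).tolist(),s['force'],s['ft_torque'],s['dq'].round(3))
E
```

```text
3
[[-0.001, 0.002, -0.003, 4.7, 0.1, 4.9, 1], [-0.001, 0.003, -0.003, 4.7, 0.2, 5.0, 1], [-0.001, 0.002, -0.004, 4.7, 0.1, 5.0, 1]]
[0.47210081 0.17309216 0.04993236] [[-0.253, 0.968, -0.001], [0.968, 0.253, -0.008], [-0.007, -0.003, -1.0]] [-0.03340518 -0.94045103 -2.00955598] [-0.01288707 -0.11536082 -0.05307161] [-0.01   0.005 -0.001 -0.011  0.002 -0.005]
```

>>> drive_tool([
  [[-0.001,0.003,-0.003,4.5,0,5,1],[-0.001,0.002,-0.004,4.5,0,5,1],[0,0.002,-0.003,2,0,5,1],[0,0,0,0,0,2,1],[0,0,0,0,0,0,1]],
])

```text
time: 9.15
position: [0.4702, 0.1832, 0.0323]
eef_rot: [0.607, 0.794, 0.0, 0.001]
force: [-0.4, -1.1, -1.2]
finger_gap: 0.234
```

```bash
python3 - <<'E'
from h import *
s=sense();print(s['position'],R.from_quat(s['eef_rot']).as_matrix().round(3).tolist(),s['force'],s['ft_torque'])
plan([.4689,.1868,.0274],105.2,1,n=3)
a=get_image("scene")[:,:,::-1];cv2.imwrite("pics/s6.png",cv2.resize(a[120:290,280:440],None,fx=3.4,fy=3.4,interpolation=2))
cv2.imwrite("pics/w6.png",get_image("wrist")[:,:,::-1])
E
```

```text
[0.4701935  0.18320003 0.032308  ] [[-0.262, 0.965, 0.001], [0.965, 0.262, -0.0], [-0.001, 0.001, -1.0]] [-0.40604417 -1.13769361 -1.23775957] [-0.13324396 -0.11797236  0.01576574]
3
[[0.0, 0.0, -0.0, 1.3, -0.1, 1.6, 1], [0.0, 0.0, -0.0, 1.3, -0.1, 1.7, 1], [0.001, 0.001, -0.0, 1.2, -0.1, 1.6, 1]]
```

View pics/s6.png

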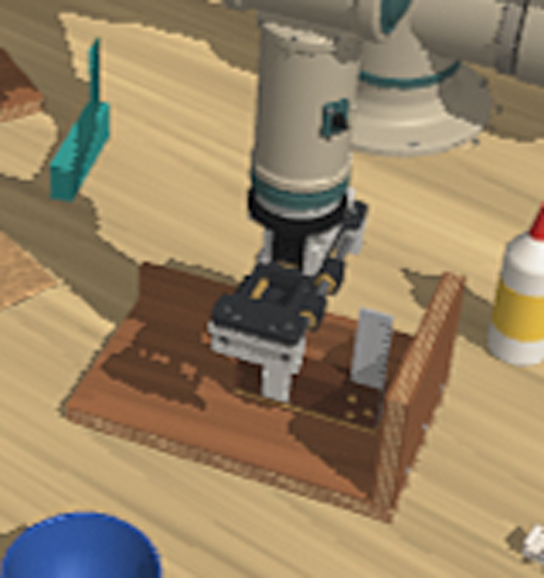

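View pics/w6.png

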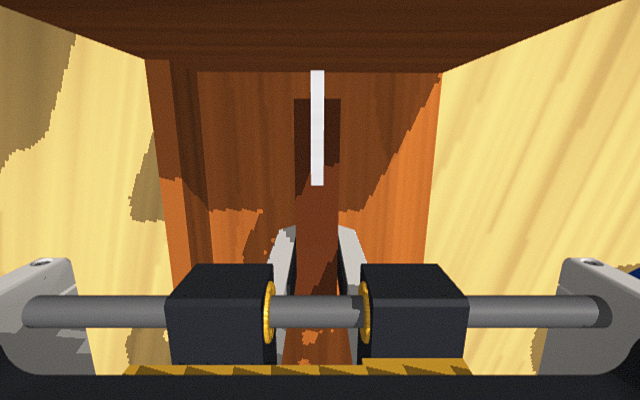

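```bash
python3 - <<'E'
from h import *
c=cam("wrist");s=sense()
a,b,m=[onz(c,u,.018) for u in((200,71),(440,72),(317,71.5))]
T=R.from_quat(s['eef_rot']);print(a,b,np.degrees(np.arctan2(*(a-b)[[1,0]]))-90)
print("corner in tool",T.inv().apply(m-s['position']),s['position'],s['force'])
E
```

```text
[0.37468731 0.26272211 0.018     ] [0.51491726 0.30031544 0.018     ] -254.9928248368978
corner in tool [ 0.10156786 -0.00083584  0.01452564] [0.47037104 0.1832257  0.03259809] [-0.73194194 -0.10831689 -1.12594396]
```

>>> drive_tool([
  [[0,0,0,4,0,2,1],[0,0,0,4,0,2,1],[0,0,0,2,0,1.5,1],[0,0,0,0,0,1,1]],
])

```text
time: 9.65
position: [0.4681, 0.1938, 0.0262]
eef_rot: [0.608, 0.794, 0.001, 0.001]
force: [0.3, 0.0, -2.2]
finger_gap: 0.233
```

>>> drive_tool([
  [[0,0,0,0,0,1,1],[0,0,0,0,0,1,1]],
])

```text
time: 9.85
position: [0.4682, 0.1939, 0.0254]
eef_rot: [0.607, 0.795, 0.001, 0.001]
force: [-2.5, -1.1, 13.3]
finger_gap: 0.233
```

>>> drive_tool([
  [[0,0,0,2,0,-0.2,1],[0,0,0,2,0,0,1]],
])

```text
time: 10.05
position: [0.4675, 0.1978, 0.0261]
eef_rot: [0.607, 0.794, 0.001, 0.002]
force: [-0.6, 0.1, -1.8]
finger_gap: 0.232
```

>>> drive_tool([
  [[0,0,0,2,0,0,1],[0,0,0,2,0,0,1]],
])

```text
time: 10.25
position: [0.4664, 0.2016, 0.0258]
eef_rot: [0.607, 0.795, 0.001, 0.002]
force: [1.1, -5.0, -0.7]
finger_gap: 0.229
```

>>> drive_tool([
  [[0,0,0,0.3,0,0.3,1]],
])

```text
time: 10.35
position: [0.4665, 0.2016, 0.0255]
eef_rot: [0.607, 0.795, 0.001, 0.002]
force: [0.3, -3.0, 0.8]
finger_gap: 0.23
```

```bash
python3 - <<'E'
from h import *
s=sense();print(s['position'],R.from_quat(s['eef_rot']).as_matrix().round(4).tolist(),s['force'],s['ft_torque'])
w=get_image("wrist")[:,:,::-1];cv2.imwrite("pics/w7.png",cv2.resize(w[40:220,230:400],None,fx=3.3,fy=3.3,interpolation=2))
a=get_image("scene")[:,:,::-1];cv2.imwrite("pics/s7.png",cv2.resize(a[180:280,330:430],None,fx=5,fy=5,interpolation=2))
print(sense()['force'])
E
```

```text
[0.46648594 0.20159179 0.02546991] [[-0.2632, 0.9647, 0.0042], [0.9647, 0.2632, -0.0017], [-0.0028, 0.0036, -1.0]] [ 0.34142437 -3.02949069  0.77338358] [-0.26779007 -0.19114369  0.01031156]
[ 0.71183797 -1.71873596  0.46635725]
```

View pics/w7.png

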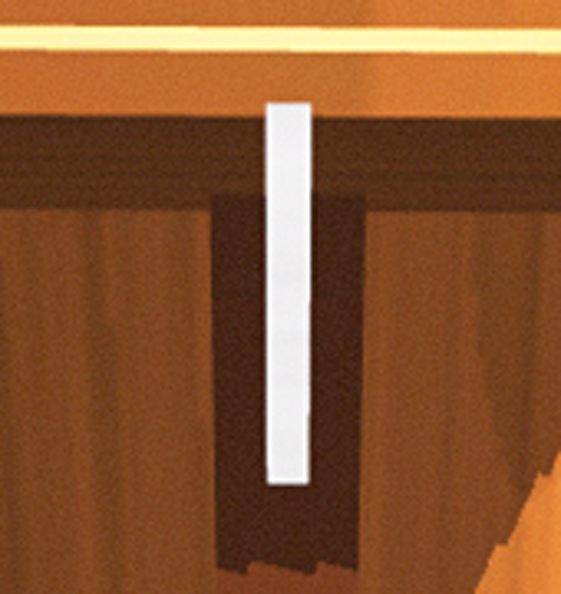

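View pics/s7.png

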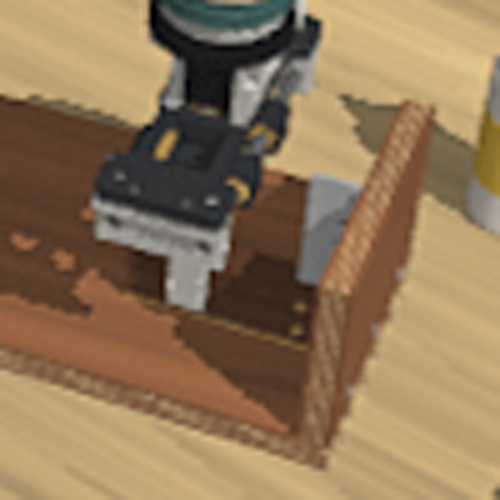

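>>> drive_tool([
  [[0,0,0,0.3,0,0.6,1],[0,0,0,0.3,0,0.6,1]],
])

```text
time: 10.65
position: [0.4665, 0.2016, 0.0254]
eef_rot: [0.607, 0.795, 0.0, 0.002]
force: [-0.8, -3.8, 6.4]
finger_gap: 0.23
```

>>> drive_tool([
  [[0,0,0,0.4,0,0.6,1],[0,0,0,0.4,0,0.6,1]],
])

```text
time: 10.85
position: [0.4665, 0.2016, 0.0254]
eef_rot: [0.607, 0.795, 0.0, 0.003]
force: [0.4, -3.6, 4.9]
finger_gap: 0.23
```

>>> drive_tool([
  [[0,0,0,0.6,0,0.9,1],[0,0,0,0.6,0,0.9,1]],
])

```text
time: 11.05
position: [0.4666, 0.2016, 0.0254]
eef_rot: [0.607, 0.795, -0.0, 0.004]
force: [-0.0, -5.4, 9.5]
finger_gap: 0.233
```

>>> drive_tool([
  [[0,0,0,0.7,0,0.9,1],[0,0,0,0.7,0,0.9,1],[0,0,0,0.7,0,0.9,1],[0,0,0,0.7,0,0.9,1]],
])

```text
time: 11.45
position: [0.4666, 0.2015, 0.0253]
eef_rot: [0.607, 0.795, -0.001, 0.006]
force: [-1.2, -5.3, 7.6]
finger_gap: 0.235
```

```bash
python3 - <<'E'
from h import *
s=sense();print(s['position'],R.from_quat(s['eef_rot']).as_matrix().round(4).tolist(),s['force'],s['ft_torque'])
w=get_image("wrist")[:,:,::-1];cv2.imwrite("pics/w8.png",cv2.resize(w[40:220,230:400],None,fx=3.3,fy=3.3,interpolation=2))
print(sense()['force'])
S=cam("scene")
a=get_image("scene")[:,:,::-1].copy()
a=cv2.resize(a[170:280,290:430],None,fx=5,fy=5,interpolation=2)
cad={'A':(-.14,-.08,.018),'A0':(.14,-.08,.018),'C':(.122,-.08,.128),'D':(.122,.08,.128)}
cv2.imwrite("pics/s8.png",a)
E
```

```text
[0.46657543 0.20154607 0.0253492 ] [[-0.2635, 0.9646, 0.0073], [0.9646, 0.2635, -0.0087], [-0.0103, 0.0047, -0.9999]] [-1.2412871  -5.29650655  7.63160353] [-0.56664017  0.26923304 -0.08898115]
[-0.51006413 -4.91818966  7.79300434]
```

View pics/w8.png

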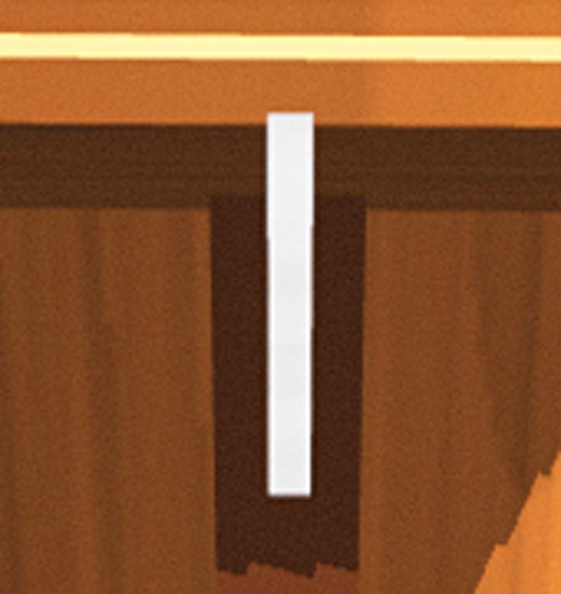

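View pics/s8.png

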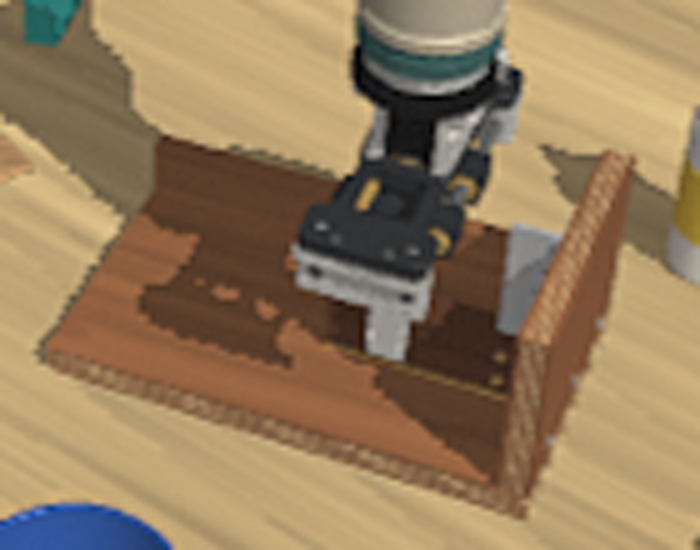

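```bash
python3 - <<'E'
from h import *
c=cam("wrist");s=sense();print(s['position'],s['force'])
e=np.array([np.cos(np.radians(105.2)),np.sin(np.radians(105.2))])
for n,r,z in [("panel top",127,.128),("corner",210,.018),("stock end top",195,.058),("blade tip",113,.133),("blade root inner? tip inner",494,.133)]:
    X=onz(c,(318,40+r/3.3),z);print(n,(X[:2]@e).round(4))
E
```

```text
[0.46660256 0.20155693 0.02536604] [-0.39950259 -5.0172352   8.78104571]
panel top 0.1545
corner 0.1546
stock end top 0.1545
blade tip 0.1548
blade root inner? tip inner 0.1284
```

>>> drive_tool([
  [[0,0.001,0,0.8,0,0.5,1],[0,0.001,0,0.8,0,0.5,1],[0,0.001,0,0.8,0,0.5,1]],
])

```text
time: 11.85
position: [0.4666, 0.2015, 0.0254]
eef_rot: [0.607, 0.795, -0.001, 0.006]
force: [0.7, -4.5, 4.8]
finger_gap: 0.232
```

>>> drive_tool([
  [[0,0.001,0,0.9,0,0.5,1],[0,0.001,0,0.9,0,0.5,1],[0,0.001,0,0.9,0,0.5,1]],
])

```text
time: 12.15
position: [0.4667, 0.2015, 0.0254]
eef_rot: [0.607, 0.795, -0.002, 0.006]
force: [0.6, -5.5, 5.4]
finger_gap: 0.235
```

>>> drive_tool([
  [[0,0.001,0,0.9,0,0.5,1],[0,0.001,0,0.9,0,0.5,1],[0,0.001,0,0.9,0,0.5,1]],
])

```text
time: 12.45
position: [0.4667, 0.2015, 0.0254]
eef_rot: [0.606, 0.795, -0.002, 0.007]
force: [-0.1, -5.2, 4.7]
finger_gap: 0.232
```

```bash
python3 - <<'E'
from h import *
s=sense();print(s['position'],R.from_quat(s['eef_rot']).as_matrix().round(4).tolist(),s['force'],s['ft_torque'])
E
```

```text
[0.46665336 0.20152751 0.02536782] [[-0.2644, 0.9644, 0.008], [0.9643, 0.2645, -0.011], [-0.0128, 0.0048, -0.9999]] [-0.06998118 -5.21135704  4.67520592] [-0.63141511  0.15293899 -0.07792888]
```

>>> drive_tool([
  [[0,0.003,0,0.9,0,0.3,1],[0,0.003,0,0.9,0,0.3,1],[0,0.003,0,0.9,0,0.3,1],[0,0.003,0,0.9,0,0.3,1]],
])

```text
time: 12.85
position: [0.4666, 0.2017, 0.0253]
eef_rot: [0.606, 0.796, 0.0, 0.004]
force: [-0.4, -4.9, 3.8]
finger_gap: 0.237
```

>>> drive_tool([
  [[0,0.003,0,0.9,0,0.35,1],[0,0.003,0,0.9,0,0.35,1],[0,0.003,0,0.9,0,0.35,1],[0,0.003,0,0.9,0,0.35,1]],
])

```text
time: 13.25
position: [0.4666, 0.2018, 0.0254]
eef_rot: [0.605, 0.796, 0.002, 0.002]
force: [-0.0, -5.1, 4.2]
finger_gap: 0.234
```

>>> drive_tool([
  [[0,0.003,0,0.9,0,0.4,1],[0,0.003,0,0.9,0,0.4,1],[0,0.003,0,0.9,0,0.4,1],[0,0.003,0,0.9,0,0.4,1]],
])

```text
time: 13.65
position: [0.4665, 0.202, 0.0253]
eef_rot: [0.604, 0.797, 0.004, -0.001]
force: [-0.5, -5.7, 5.3]
finger_gap: 0.234
```

```bash
python3 - <<'E'
from h import *
s=sense();print(s['position'],R.from_quat(s['eef_rot']).as_matrix().round(4).tolist(),s['force'],s['ft_torque'])
w=get_image("wrist")[:,:,::-1];cv2.imwrite("pics/w9.png",cv2.resize(w[40:220,230:400],None,fx=3.3,fy=3.3,interpolation=2))
E
```

```text
[0.46648197 0.20199474 0.02531204] [[-0.2699, 0.9629, 0.0034], [0.9629, 0.2699, 0.0068], [0.0056, 0.0051, -1.0]] [-0.45810419 -5.69718306  5.34199511] [-1.50763173 -0.129575   -0.28141388]
```

View pics/w9.png

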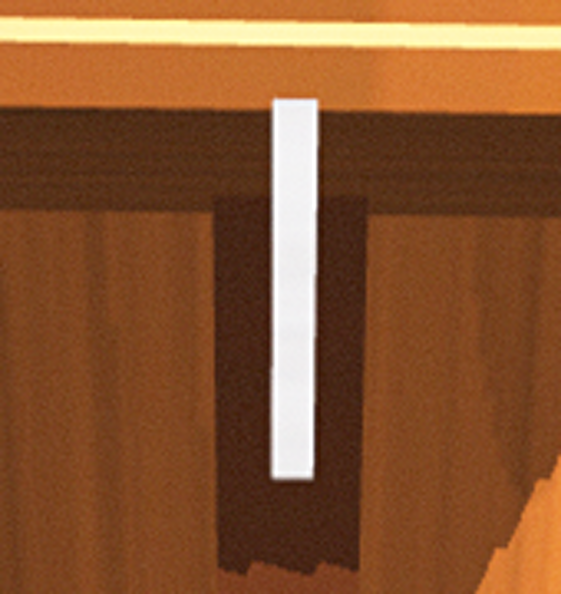

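>>> drive_tool([
  [[0,0,0,0.9,0,0.5,1],[0,0,0,0.9,0,0.5,1],[0,0,0,0.9,0,0.5,1],[0,0,0,0.9,0,0.5,1],[0,0,0,0.9,0,0.5,1]],
])

```text
time: 14.2
position: [0.4668, 0.2019, 0.0253]
eef_rot: [0.604, 0.797, 0.002, 0.003]
force: [0.4, -6.8, 6.1]
finger_gap: 0.234
```

>>> drive_tool([
  [[0,0,0,0.9,0,0.5,1],[0,0,0,0.9,0,0.5,1],[0,0,0,0.9,0,0.5,1],[0,0,0,0.9,0,0.5,1],[0,0,0,0.9,0,0.5,1]],
])

```text
time: 14.7
position: [0.4674, 0.2019, 0.0253]
eef_rot: [0.603, 0.798, 0.0, 0.006]
force: [0.5, -6.3, 5.9]
finger_gap: 0.23
```

```bash
python3 - <<'E'
from h import *
s=sense();print(s['position'],R.from_quat(s['eef_rot']).as_matrix().round(4).tolist(),s['force'],s['ft_torque'])
E
```

```text
[0.46737118 0.20192088 0.02534456] [[-0.2738, 0.9617, 0.0099], [0.9617, 0.2739, -0.0071], [-0.0096, 0.0076, -0.9999]] [ 0.47823775 -6.27468639  5.89899803] [-0.87189191 -0.01525342  0.01266666]
```

The square was held pressed for over 3 s at about 5 N forward and 5 N or more down, and neither the square nor the caddy moved. Now I'll back off and lift.

>>> drive_tool([
  [[0,0,0,-3,0,-1,1],[0,0,0,-6,0,-4,1],[0,0.002,0,-10,0,-12,1],[0,0.002,0,-15,0,-25,1],[0,0.002,0,-20,0,-30,1],[0,0.002,0,-25,0,-30,1],[0,0,0,-15,0,-10,1]],
])

```text
time: 15.4
position: [0.4907, 0.1103, 0.141]
eef_rot: [0.602, 0.799, 0.003, -0.001]
force: [-0.2, 0.4, -1.6]
finger_gap: 0.23
```

```bash
python3 - <<'E'
from h import *
s=sense();print(s['position'],R.from_quat(s['eef_rot']).as_matrix().round(4).tolist(),s['force'])
plan([.4926,-.2226,.12],75,1,n=11)
E
```

```text
[0.49066393 0.11025087 0.14095141] [[-0.2758, 0.9612, 0.0014], [0.9612, 0.2758, 0.0061], [0.0055, 0.0031, -1.0]] [-0.18028427  0.38219235 -1.5711452 ]
11
[[0.0, -0.001, 0.049, -29.1, -8.2, 1.7, 1], [0.0, -0.001, 0.049, -29.5, -6.7, 1.8, 1], [0.0, -0.0, 0.049, -29.8, -5.3, 1.8, 1], [0.0, -0.001, 0.049, -30.0, -3.8, 1.8, 1], [0.0, -0.0, 0.049, -30.2, -2.4, 1.8, 1], [0.0, -0.001, 0.049, -30.3, -0.9, 1.8, 1], [0.0, -0.0, 0.049, -30.3, 0.6, 1.8, 1], [0.0, -0.001, 0.05, -30.2, 2.1, 1.8, 1], [0.001, -0.001, 0.049, -30.0, 3.6, 1.9, 1], [0.0, -0.0, 0.05, -29.8, 5.1, 1.9, 1], [0.001, -0.001, 0.049, -29.6, 6.6, 1.9, 1]]
```

>>> drive_tool([
  [[0,-0.001,0.049,-29.1,-8.2,0,1],[0,-0.001,0.049,-29.5,-6.7,0,1],[0,0,0.049,-29.8,-5.3,0,1],[0,-0.001,0.049,-30,-3.8,0,1],[0,0,0.049,-30.2,-2.4,1,1],[0,-0.001,0.049,-30.3,-0.9,1,1],[0,0,0.049,-30.3,0.6,1,1],[0,-0.001,0.05,-30.2,2.1,1,1],[0,-0.001,0.049,-30,3.6,1,1],[0,0,0.05,-25,5.1,1,1],[0,-0.001,0.049,-12,5,1,1],[0,0,0,0,0,0,1]],
])

```text
time: 16.6
position: [0.4951, -0.2193, 0.1438]
eef_rot: [0.802, 0.597, 0.01, 0.005]
force: [-0.1, 0.6, -1.2]
finger_gap: 0.232
```

```bash
python3 - <<'E'
from h import *
s=sense();print(s['position'],R.from_quat(s['eef_rot']).as_matrix().round(4).tolist(),s['force'])
plan([.4926,-.2226,.06],75,1,n=4)
E
```

```text
[ 0.49509564 -0.21925352  0.14382865] [[0.286, 0.958, 0.0222], [0.9582, -0.2861, 0.003], [0.0093, 0.0204, -0.9997]] [-0.05229796  0.5979652  -1.18710174]
4
[[0.005, -0.002, -0.007, -1.2, -0.8, 20.9, 1], [0.005, -0.002, -0.007, -1.1, -0.7, 21.0, 1], [0.005, -0.002, -0.007, -1.1, -0.6, 20.9, 1], [0.006, -0.003, -0.007, -1.0, -0.5, 21.0, 1]]
```

>>> drive_tool([
  [[0.005,-0.002,-0.007,-1.2,-0.8,20,1],[0.005,-0.002,-0.007,-1.1,-0.7,20,1],[0.005,-0.002,-0.007,-1.1,-0.6,18,1],[0.005,-0.002,-0.007,-1,-0.5,12,1],[0,0,0,0,0,3,1],[0,0,0,0,0,0,1]],
])

```text
time: 17.2
position: [0.4926, -0.2208, 0.0719]
eef_rot: [0.792, 0.611, 0.003, 0.0]
force: [-0.3, -0.8, -1.6]
finger_gap: 0.231
```

```bash
python3 - <<'E'
from h import *
s=sense();print(s['position'],R.from_quat(s['eef_rot']).as_matrix().round(4).tolist(),s['force'])
plan([.4926,-.2226,.025],75,1,n=4)
cv2.imwrite("pics/w10.png",get_image("wrist")[:,:,::-1])
a=get_image("side")[:,:,::-1]
cv2.imwrite("pics/s10.png",cv2.resize(a[80:260,260:460],None,fx=3.3,fy=3.3,interpolation=2))
E
```

```text
[ 0.4925956  -0.22082321  0.07190924] [[0.2538, 0.9673, 0.0047], [0.9673, -0.2538, 0.0028], [0.0039, 0.0038, -1.0]] [-0.3019036 -0.7949851 -1.6368593]
4
[[0.001, -0.001, 0.001, -0.5, 0.1, 11.7, 1], [0.001, -0.001, 0.001, -0.5, 0.1, 11.7, 1], [0.001, -0.001, 0.002, -0.4, 0.1, 11.8, 1], [0.001, -0.001, 0.001, -0.4, 0.0, 11.7, 1]]
```

View pics/w10.png

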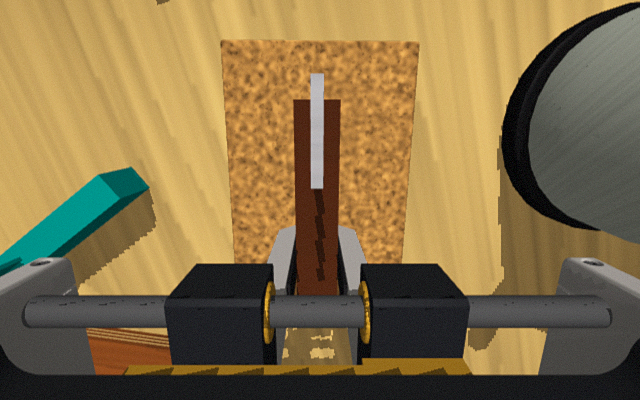

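View pics/s10.png

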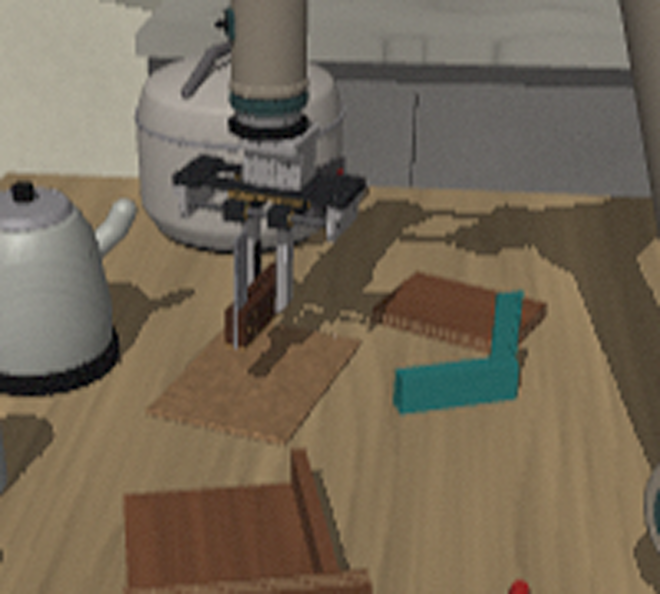

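>>> drive_tool([
  [[0.001,-0.001,0.001,-0.5,0.1,13,1],[0.001,-0.001,0.001,-0.5,0.1,13,1],[0.001,-0.001,0.001,-0.4,0.1,12,1],[0.001,-0.001,0.001,-0.4,0,6,1],[0,0,0,0,0,3,1],[0,0,0,0,0,0,1]],
])

```text
time: 17.9
position: [0.495, -0.2239, 0.0242]
eef_rot: [0.793, 0.609, 0.001, 0.003]
force: [0.1, 0.1, -0.6]
finger_gap: 0.235
```

```bash
python3 - <<'E'
from h import *
s=sense();print(s['position'],R.from_quat(s['eef_rot']).as_matrix().round(4).tolist(),s['force'])
E
```

```text
[ 0.49498715 -0.22391694  0.02421874] [[0.2577, 0.9662, 0.0052], [0.9662, -0.2577, -0.0036], [-0.0022, 0.0059, -1.0]] [ 0.08525551  0.12179708 -0.57815043]
```

>>> drive_tool([
  [[0.002,0.001,0,0,0,3,1],[0.002,0,0,0,0,3,1],[0.001,0,0,0,0,2.5,1],[0,0,0,0,0,1.5,1],[0,0,0,0,0,0.5,1]],
])

```text
time: 18.4
position: [0.496, -0.2246, 0.0139]
eef_rot: [0.793, 0.609, 0.0, 0.002]
force: [0.0, -0.6, -0.8]
finger_gap: 0.233
```

>>> drive_tool([
  [[0,0,0,0,0,0.7,1],[0,0,0,0,0,0.7,1]],
])

```text
time: 18.6
position: [0.4961, -0.2246, 0.0133]
eef_rot: [0.793, 0.609, 0.0, 0.002]
force: [-1.8, 2.7, 7.9]
finger_gap: 0.235
```

Seated, with 8 N on the mat at the expected height. I'll ease the press a little and open.

>>> drive_tool([
  [[0,0,0,0,0,0,1],[0,0,0,0,0,0,0.75],[0,0,0,0,0,0,0.6],[0,0,0,0,0,0,0.5],[0,0,0,0,0,0,0.3],[0,0,0,0,0,0,0.2],[0,0,0,0,0,0,0.2],[0,0,0,0,0,0,0.2],[0,0,0,0,0,0,0.2]],
])

```text
time: 19.5
position: [0.497, -0.225, 0.0138]
eef_rot: [0.793, 0.609, 0.001, 0.003]
force: [-0.4, -0.1, 0.3]
finger_gap: 0.79
```

```bash
python3 - <<'E'
from h import *
s=sense();print(s['position'],s['force'],s['finger_gap'],R.from_quat(s['eef_rot']).as_matrix().round(4).tolist())
cv2.imwrite("pics/w11.png",get_image("wrist")[:,:,::-1])
E
```

```text
[ 0.49695957 -0.22498806  0.01381528] [-0.36057331 -0.10180902  0.25215292] 0.7904639301619911 [[0.2579, 0.9662, 0.0047], [0.9662, -0.2579, -0.0036], [-0.0022, 0.0055, -1.0]]
```

View pics/w11.png

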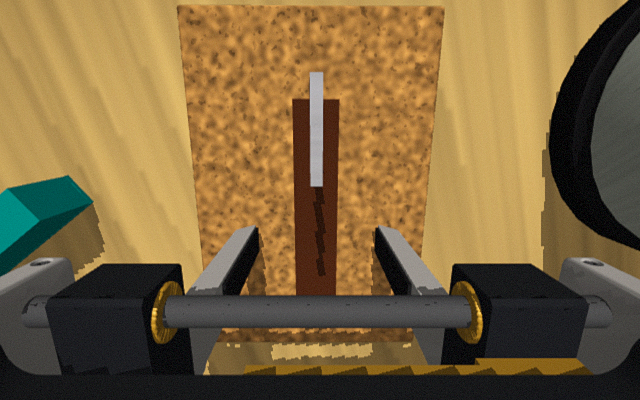

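The fingers have opened to 74 mm, and the square stands upright in the middle of the mat (stock cols 293–339). Next is a straight retreat up, keeping the blade clear.

>>> drive_tool([
  [[0,0,0,0,0,-10,0.2],[0,0,0,0,0,-20,0.2],[0,0,0,0,0,-30,0.2],[0,0,0,-2,0,-35,0.2],[0,0,0,-2,0,-35,0.2],[0,0,0,-2,0,-35,0.2],[0,0,0,0,0,-30,0.2],[0,0,0,0,0,-15,0.2],[0,0,0,0,0,0,0.2],[0,0,0,0,0,0,0.2]],
])

```text
time: 20.55
position: [0.4935, -0.2297, 0.238]
eef_rot: [0.793, 0.609, 0.001, 0.004]
force: [-0.8, 0.2, -0.4]
finger_gap: 0.799
```

```bash
python3 - <<'E'
from h import *
s=sense();print(s['position'],s['force'],s['time'])
c=cam("wrist");cv2.imwrite("pics/w12.png",get_image("wrist")[:,:,::-1])
a=get_image("side")[:,:,::-1];b=get_image("scene")[:,:,::-1]
cv2.imwrite("pics/s12.png",cv2.resize(a[80:310,230:450],None,fx=2.6,fy=2.6,interpolation=2))
cv2.imwrite("pics/sc12.png",b)
for n,z in[("square_center",.026),("cork_mat",0)]: print(n,[(q['location'],onz(c,q['location'],z).round(4)) for q in pinpoint("wrist",n)])
o=cv2.imread("pics/scene0.png")
d=np.abs(o[195:275,295:420].astype(int)-b[195:275,295:420]).max(2);print("caddy diff",d.mean(),np.percentile(d,99))
E
```

```text
[ 0.49347714 -0.22970482  0.23800597] [-0.76246908  0.23181246 -0.38693306] 20.55
square_center [([160.9, 178.4], array([ 0.2962, -0.177 ,  0.026 ])), ([310.7, 157.8], array([ 0.4943, -0.202 ,  0.026 ]))]
cork_mat [([311.4, 151.8], array([ 0.4964, -0.197 ,  0.    ]))]
caddy diff 3.6399 14.0
```

View pics/w12.png

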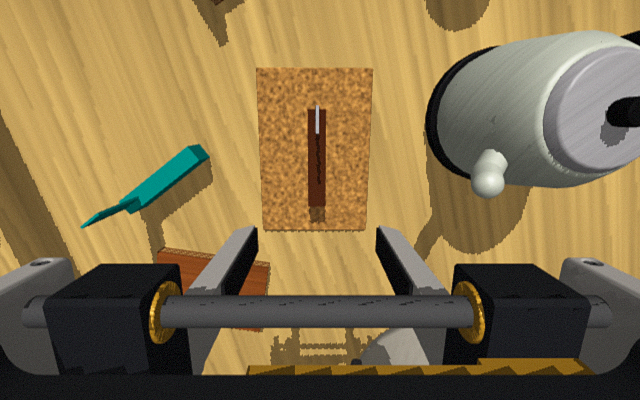

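View pics/s12.png

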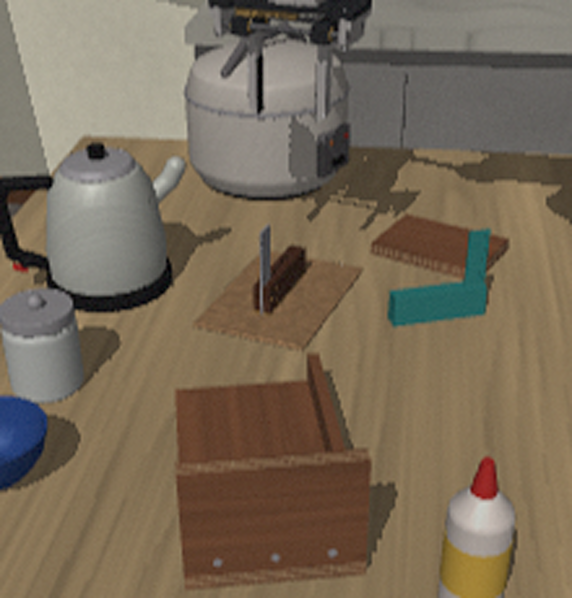

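View pics/sc12.png

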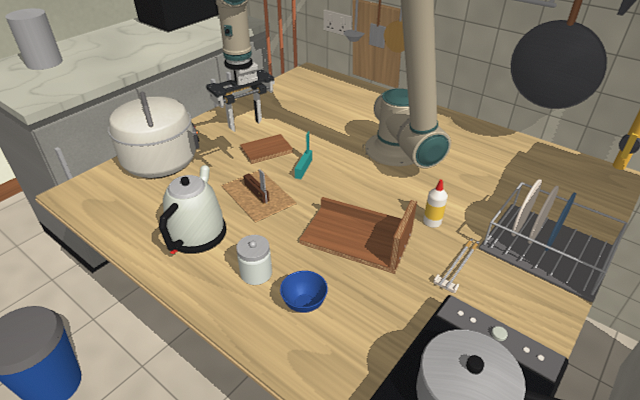

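```bash
python3 -c "
from bench import *
print(hand_in())"
```

```text
the job is handed in; nothing more can be done
None
```

I took the steel-bladed square from the mat, pressed it into the caddy's corner, and set it back upright in the middle of the mat. I handed the job in after about 20.6 s.

**Pressing:** I held it there for just over 3 s, with about 5 N or more against the panel and 4–9 N net downwards at the wrist. The heel, blade tip, panel top and corner line lay within about 0.3 mm of each other in the wrist picture.

**End state:** In the last pictures the square stands upright, about 5 mm from the mat's centre, with the open gripper well above it. The caddy area in the scene picture matches the first one to within image noise, and the other things look unmoved.

**Not checked directly:**
- **Panel force:** the wrist sensor cannot separate panel force from friction on the board. The evidence for real panel contact is about 5 N sideways at first touch, when there was almost no downward force.
- **Tool pitch:** the tool pitched by up to about 0.7° during the hold. The pictures taken during and after it still showed the blade flush on the panel.

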